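# Seal the sample canister: four crank nuts in cross order

## Robot

A 6-joint arm with a two-finger parallel gripper is mounted at the origin on the work surface. World frame = base frame: x ahead of the robot, y to its left, z up, the work surface at z = 0. Lengths are in m, angles in rad, forces in N, time in s.
With the tool pointing down it reaches from about 0.35 to 0.95 m from the base axis. Payload 17.4 kg.
Tool frame: the origin (TCP) lies midway between the tips of the shut fingers; the grasp point (between the pads) lies 19 mm behind it; x points along the fingers, y is the direction in which the jaws open and shut, and the axes are right-handed (so a half turn about x gives the same grasp; the last joint's range is limited). The gripper opens to 93 mm and grips with 3 to 60 N. Pads are 15 mm wide; open, the fingers measure 128 mm over their backs; the gripper's body (75 mm by 188 mm) begins 65 mm behind the grasp point.
Start: joints at [-1.241, 0.116, 1.442, -0, 1.584, -0.038], TCP at [0.243, -0.63, 0.219] pointing down, gripper open.
Joint ranges: [-2.83, 2.83], [-0.83, 2.19], [0.07, 2.5], [-1.14, 4.28], [0.01, 3], [-2.97, 2.97]. Speed limits (rad/s): [1.89, 1.89, 2.22, 3.14, 3.14, 3.14].

## Interface

Orientations are given as a 3x3 rotation matrix whose columns are the frame's x, y, z axes.
In Python, from workcell import bot, imaging gives the robot as it stands.
- The arm moves only by the shell command python3 -m inch 'ROWS' [OPENING] [FORCE]. ROWS is JSON, a list of rows, each a list of 2 entries, a list of its own where there are three numbers: the shift along the tool's x, y, z in cm, then the turn about the tool's x in degrees. In form: [[[dx, dy, dz], twist], ...]. A call has 1 to 10 rows; each row shifts and turns the commanded pose from where the row before left it, along the tool's axes as they then stand; what a row does not reach is not made up. A row lasts 1/8 s, in which the tool goes at most 62.5 mm and 10.7 degrees, less where a joint would pass 70% of its speed; a pose out of reach is approached as far as the arm can. A call with a gripper value outside its range is refused whole. OPENING is the opening, from -1 (shut) to 1 (fully open), so that 0 is half open, set as the call begins (- or left out, the last holds). The fingers move at their own pace and stop on an object; FORCE is the grip in N (left out, the last holds). Time passes only in rows, so rows that do not move let the fingers close. It gives the time, the measured TCP pose, the force and the opening at its end, in the units of the state.
- bot.get_obs(): the state, without advancing time (a new reading comes with each control period).
- imaging.capture(name): name is "scene" or "side" or "wrist"; returns a dict with "pixels" (384x512x3 uint8, red, green, blue), "K" (3x3 intrinsics, pixels), "extrinsics" (4x4, takes a point from world to camera coordinates). Camera axes: x right, y up, looking along -z (the intrinsics and any distortion apply to the point x, -y, -z); pixel columns grow to the right and rows downward; lengths in m; the calibration is good to about 2 mm. A picture is of the moment at which its call begins. There is no depth.
- bot.sign_off(): hands the job in, once; it reports no verdict.
The state is a dict: "time_s": time; "q": joint angles; "qd": joint speeds; "joint_torque": joint torques, N m; "tool_pos": TCP position; "orientation": TCP orientation; "wrist_force": force on the tool from outside, world axes, zero at the start; "torque": the same for the moment, N m; "width": finger opening in m.
Only numpy, scipy, OpenCV 4.12 (cv2) and the standard library are available. Lean on these libraries where they do the work, as an engineer would, in place of code of your own. Each camera call takes 0.05 s, during which the arm holds its last target.

## Task

Tighten the sample canister's lid so that it seats evenly: turn each of the four orange crank nuts clockwise, about half a turn, until you feel it come firm, then nip it about ten degrees further and never more than twenty. Go crosswise: any nut first, then the one diagonally opposite, and only when both are tight the other two. Do not lean on the lid plate, and leave everything else on the bench where it is.

Things in the scene. Friction and masses are not known exactly. Their poses are not given: they have to be found in the camera images.
- box: The sample canister: an aluminium box 164 x 164 mm, 55 mm high, on a grey 185 mm square foot, fixed to the steel bench. Origin: centre of its underside; x and y along its sides, z up. The axes of its four identical crank nuts stand at the corners of a 112 mm square centred on it, numbered 1 to 4 counter-clockwise from above: 1 lies diagonally opposite 3, and 2 opposite 4.
- lid: Loose aluminium lid plate, 160 x 160 x 6 mm, with four 15 mm holes round the nuts' 8 mm studs, floating on four rubber spring buffers (2 to 4 N each) that let a corner sink under its nut. Origin: centre of its underside, 64.5 mm above the bench at the start, just under the nuts' steel flanges (27 mm across); z is its normal. With all nuts home it is level, 60 to 62 mm up.
- hub1 (a point): Centre of the top of nut 1's orange hub (20 mm across, 15 mm high), on its upright turning axis. A level orange crank arm, 11 mm wide, its top 1 mm below this point, carries the black grip, whose axis is 28 mm out from the turning axis. Clockwise from above tightens; the nut sinks 1.6 mm per rad while it runs.
- grip1 (a point): Centre of the flat top of nut 1's black upright round grip: 14 mm diameter, standing 35 mm clear above the crank arm, its top 34 mm above the hub's top. It spins freely on the arm, so it can be held while the crank goes round. Seen from hub1 it shows where the crank points, which differs at every start.
- squeeze1 (a joint): Turn of nut 1 beyond where it came firm, rad: 0 while it runs, grows clockwise, kept on release up to 0.25. Running takes 0.09 N m (3 N at the grip). It comes firm 2.65 to 3.55 rad from the start, unseen and different each time; then it takes 0.20 N m (7 N at the grip) plus 0.8 N m per rad (1 N per mm of grip travel). Tight is 0.05 to 0.42.
- hub2 (a point): Centre of the top of nut 2's orange hub (20 mm across, 15 mm high), on its upright turning axis. A level orange crank arm, 11 mm wide, its top 1 mm below this point, carries the black grip, whose axis is 28 mm out from the turning axis. Clockwise from above tightens; the nut sinks 1.6 mm per rad while it runs.
- grip2 (a point): Centre of the flat top of nut 2's black upright round grip: 14 mm diameter, standing 35 mm clear above the crank arm, its top 34 mm above the hub's top. It spins freely on the arm, so it can be held while the crank goes round. Seen from hub2 it shows where the crank points, which differs at every start.
- squeeze2 (a joint): Turn of nut 2 beyond where it came firm, rad: 0 while it runs, grows clockwise, kept on release up to 0.25. Running takes 0.09 N m (3 N at the grip). It comes firm 2.65 to 3.55 rad from the start, unseen and different each time; then it takes 0.20 N m (7 N at the grip) plus 0.8 N m per rad (1 N per mm of grip travel). Tight is 0.05 to 0.42.
- hub3 (a point): Centre of the top of nut 3's orange hub (20 mm across, 15 mm high), on its upright turning axis. A level orange crank arm, 11 mm wide, its top 1 mm below this point, carries the black grip, whose axis is 28 mm out from the turning axis. Clockwise from above tightens; the nut sinks 1.6 mm per rad while it runs.
- grip3 (a point): Centre of the flat top of nut 3's black upright round grip: 14 mm diameter, standing 35 mm clear above the crank arm, its top 34 mm above the hub's top. It spins freely on the arm, so it can be held while the crank goes round. Seen from hub3 it shows where the crank points, which differs at every start.
- squeeze3 (a joint): Turn of nut 3 beyond where it came firm, rad: 0 while it runs, grows clockwise, kept on release up to 0.25. Running takes 0.09 N m (3 N at the grip). It comes firm 2.65 to 3.55 rad from the start, unseen and different each time; then it takes 0.20 N m (7 N at the grip) plus 0.8 N m per rad (1 N per mm of grip travel). Tight is 0.05 to 0.42.
- hub4 (a point): Centre of the top of nut 4's orange hub (20 mm across, 15 mm high), on its upright turning axis. A level orange crank arm, 11 mm wide, its top 1 mm below this point, carries the black grip, whose axis is 28 mm out from the turning axis. Clockwise from above tightens; the nut sinks 1.6 mm per rad while it runs.
- grip4 (a point): Centre of the flat top of nut 4's black upright round grip: 14 mm diameter, standing 35 mm clear above the crank arm, its top 34 mm above the hub's top. It spins freely on the arm, so it can be held while the crank goes round. Seen from hub4 it shows where the crank points, which differs at every start.
- squeeze4 (a joint): Turn of nut 4 beyond where it came firm, rad: 0 while it runs, grows clockwise, kept on release up to 0.25. Running takes 0.09 N m (3 N at the grip). It comes firm 2.65 to 3.55 rad from the start, unseen and different each time; then it takes 0.20 N m (7 N at the grip) plus 0.8 N m per rad (1 N per mm of grip travel). Tight is 0.05 to 0.42.
- spare_nut: Spare orange crank nut like those on the box, lying loose on the bench; leave alone. Origin: on or near its underside, at its middle.
- jar_amber: Amber sample jar, 48 mm across, 70 mm high; leave alone. Origin: on or near its underside, at its middle.
- jar_green: Green sample jar, 48 mm across, 70 mm high; leave alone. Origin: on or near its underside, at its middle.
- driver: Red-handled screwdriver lying on the bench; leave alone. Origin: on or near its underside, at its middle.
- tweezers: Steel tweezers, 140 mm long; leave alone. Origin: on or near its underside, at its middle.

How it is judged:
By the outcome, as a careful person would: the job done as asked, in the order asked, and still so for the second after the job is handed in, with the robot touching nothing.
It also fails if it takes over 72 s, if anything falls off the work surface, if the arm or the gripper's body presses on something with over 40 N, if the wrist force passes 120 N, or if a joint passes its speed limit or range.

## Working session

There is one attempt and no reset: what is moved stays moved. The work goes in short steps, Python scripts to look and compute and a shell command to move; the robot and the scene stay as the last step left them, time stands still between calls to the robot, and variables do not carry over. Pictures are saved under pics/ and viewed, and the job is handed in when it is done.

```bash
ls; mkdir -p pics; python3 - <<'E'
from workcell import bot, imaging
import cv2
o=bot.get_obs()
for k,v in o.items(): print(k,v)
for n in ("scene","side","wrist"):
    c=imaging.capture(n); cv2.imwrite(f"pics/{n}0.png",c["pixels"][:,:,::-1]); print(n,c["K"],c["extrinsics"],c.keys())
E
```

```text
pics
time_s 0.0
q [-1.24081498e+00  1.16483093e-01  1.44223471e+00 -1.00892380e-05
  1.58398009e+00 -3.77835778e-02]
qd [-0.00074433 -0.00018375 -0.00085082 -0.00058397 -0.00071741  0.00026517]
joint_torque [-2.16802859e-03 -7.21264958e+01 -6.22624612e+01  7.78748374e-02
  2.38928891e-02 -1.21434841e-04]
tool_pos [ 0.24262139 -0.62968716  0.2179261 ]
orientation [[-3.67669037e-04  3.59530385e-01 -9.33133306e-01]
 [ 1.04233915e-03 -9.33132725e-01 -3.59530571e-01]
 [-9.99999389e-01 -1.10482964e-03 -3.16685852e-05]]
wrist_force [ 0.52249282  0.06113103 -0.59898727]
torque [-0.01190991 -0.0507698  -0.00725313]
width 0.09306443990524833
scene [[483.10480093   0.         257.7386677 ]
 [  0.         483.10480093 187.3232504 ]
 [  0.           0.           1.        ]] [[ 0.06335484  0.99787636 -0.01513037 -0.0277383 ]
 [-0.76248851  0.05818061  0.64438054  0.33392315]
 [ 0.64389241 -0.0292879   0.76455529 -1.6320297 ]
 [ 0.          0.          0.          1.        ]] dict_keys(['pixels', 'K', 'extrinsics'])
side [[350.9945105    0.         263.20003988]
 [  0.         350.9945105  198.03654359]
 [  0.           0.           1.        ]] [[-0.99357833 -0.11244869  0.01254544  0.48909146]
 [ 0.09191728 -0.73752457  0.66903567 -0.11244925]
 [-0.06597961  0.66589249  0.74312441 -1.13733711]
 [ 0.          0.          0.          1.        ]] dict_keys(['pixels', 'K', 'extrinsics'])
wrist [[270.53015765   0.         254.89792151]
 [  0.         270.53015765 191.97323136]
 [  0.           0.           1.        ]] [[ 0.35960072 -0.93310553 -0.00118068 -0.67649637]
 [ 0.89410793  0.34493324 -0.28564328  0.03508576]
 [ 0.26694257  0.10166188  0.95833529 -0.39130042]
 [ 0.          0.          0.          1.        ]] dict_keys(['pixels', 'K', 'extrinsics'])
```

View pics/scene0.png

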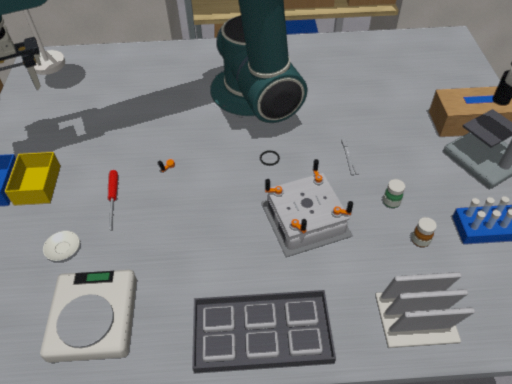

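View pics/side0.png

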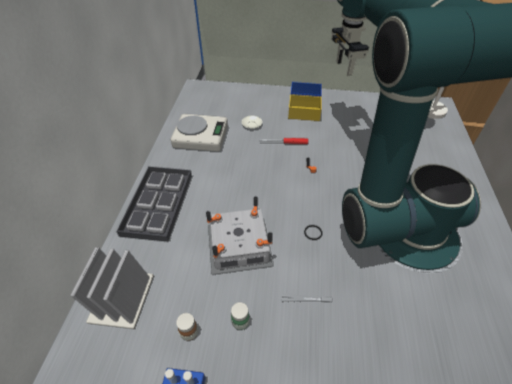

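View pics/wrist0.png

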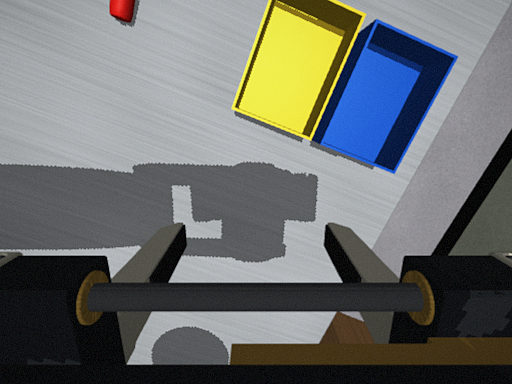

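```bash
cat > h.py <<'E'
from workcell import bot, imaging
import cv2, numpy as np
def proj(c,P):
    P=np.atleast_2d(P); q=(c["extrinsics"]@np.c_[P,np.ones(len(P))].T)[:3]
    q=np.array([q[0],-q[1],-q[2]]); u=c["K"]@q; return (u[:2]/u[2]).T
def ray(c,uv):
    E=c["extrinsics"];R=E[:3,:3];t=E[:3,3]
    d=np.linalg.solve(c["K"],np.array([uv[0],uv[1],1.])); d=np.array([d[0],-d[1],-d[2]])
    return -R.T@t, R.T@d
def onz(c,uv,z):
    o,d=ray(c,uv); return o+d*(z-o[2])/d[2]
def blobs(mask,mn=15):
    n,l,s,ce=cv2.connectedComponentsWithStats(mask.astype(np.uint8),connectivity=8)
    return [(s[i,4],ce[i],s[i,:4]) for i in range(1,n) if s[i,4]>=mn]
def orange(px):
    h=cv2.cvtColor(px,cv2.COLOR_RGB2HSV); return (h[...,0]<15)&(h[...,0]>5)&(h[...,1]>180)&(h[...,2]>120)
E
python3 - <<'E'
from h import *
for n in ("scene","side"):
    c=imaging.capture(n)
    print(n)
    for a,ce,b in blobs(orange(c["pixels"])): print(a,ce.round(1),b,onz(c,ce,.08).round(3))
    p=c["pixels"]
    x0,y0=(250,145) if n=="scene" else (190,180)
    cv2.imwrite(f"pics/{n}_crop.png",cv2.resize(p[y0:y0+110,x0:x0+120],None,fx=5,fy=5,interpolation=cv2.INTER_CUBIC)[:,:,::-1])
E
```

```text
scene
side
```

View pics/scene_crop.png

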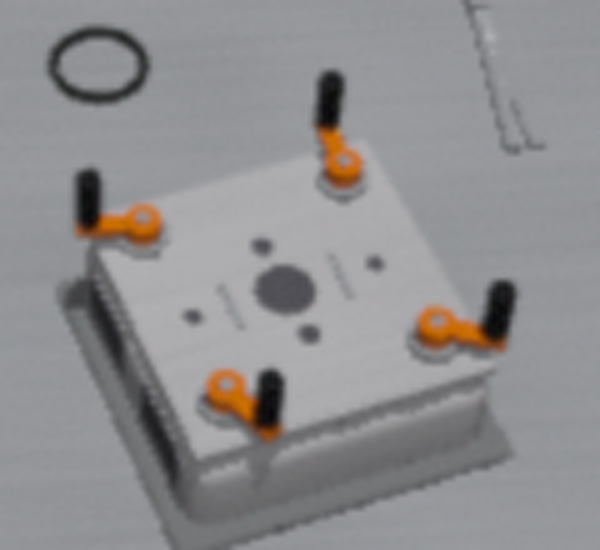

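View pics/side_crop.png

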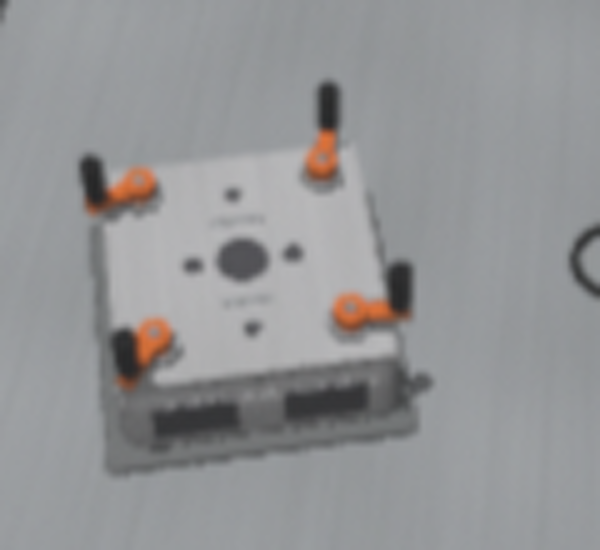

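```bash
python3 - <<'E'
from h import *
s=imaging.capture("scene"); d=imaging.capture("side")
S=lambda p:(250+(p[0]-2)/5,145+(p[1]-2)/5)
D=lambda p:(190+(p[0]-2)/5,180+(p[1]-2)/5)
def tri(a,b):
    A=[];B=[]
    for c,uv in((s,S(a)),(d,D(b))):
        o,v=ray(c,uv); v/=np.linalg.norm(v); M=np.eye(3)-np.outer(v,v); A.append(M);B.append(M@o)
    x=np.linalg.solve(sum(A),sum(B)); return x, max(np.linalg.norm(A[i]@x-B[i]) for i in (0,1))
H=[((143,219),(322,157)),((344,160),(350,309)),((436,323),(154,333)),((226,385),(140,181))]
G=[((88,176),(328,89)),((331,77),(400,269)),((502,287),(123,336)),((270,376),(90,162))]
hs=[]
for h,g in zip(H,G):
    a,e=tri(*h); b,f=tri(*g); hs.append(a[:2])
    v=b-a
    print(a.round(4),round(e,4),b.round(4),round(f,4),np.hypot(*v[:2]).round(4),np.degrees(np.arctan2(v[1],v[0])).round(0))
hs=np.array(hs); print(hs.mean(0),[np.linalg.norm(hs[i]-hs[i-1]).round(4) for i in range(4)])
E
```

```text
[0.5176 0.0473 0.0878] 0.0018 [0.5165 0.02   0.1213] 0.0008 0.0273 -92.0
[0.4865 0.1558 0.0875] 0.0007 [0.4595 0.1501 0.1224] 0.0009 0.0277 -168.0
[0.5947 0.1853 0.0865] 0.0013 [0.603  0.2122 0.1223] 0.0006 0.0282 73.0
[0.6244 0.0781 0.0867] 0.0014 [0.6471 0.0951 0.1223] 0.0007 0.0283 37.0
[0.55581181 0.11664654] [np.float64(0.1111), np.float64(0.1129), np.float64(0.1121), np.float64(0.1112)]
```

```bash
python3 -m inch '[[[-1.5,0,0],10.5],[[-1.5,0,0],10.5],[[0,-4,-1.5],0],[[0,-4.7,-2],0],[[0,-4.7,-2],0],[[0,-4.7,-2],0],[[0,-4.7,-2],0],[[0,-4.7,-2],0],[[0,-4.7,-2],0],[[0,-4.7,-2],0]]' -0.3 30; python3 -m inch '[[[0,-4.7,-2],0],[[0,-4.7,-2],0],[[0,-4.7,-2],0],[[0,-4.7,-2],0],[[0,-4.7,-2],0],[[0,-4.7,-2],0],[[0,-4.7,-2],0],[[0,-4.7,-2],0],[[0,-4.7,-2],0]]'
```

```text
time_s: 1.6
tool_pos: [0.3976, -0.2591, 0.2488]
orientation: [[0.0, 0.001, -1.0], [-0.0, -1.0, -0.001], [-1.0, 0.0, -0.0]]
wrist_force: [0.0, 0.8, 0.6]
width: 0.0326
time_s: 2.72
tool_pos: [0.5771, 0.1643, 0.2487]
orientation: [[0.0, 0.001, -1.0], [0.0, -1.0, -0.001], [-1.0, -0.0, -0.0]]
wrist_force: [0.1, -0.1, 0.7]
width: 0.0327
```

```bash
python3 -m inch '[[[0,4,1],0],[[0,0,0],0],[[0,0,0],0]]'; python3 - <<'E'
from h import *
c=imaging.capture("wrist"); np.savez("w1.npz",**c); print(bot.get_obs()["tool_pos"])
p=c["pixels"]; cv2.imwrite("pics/w1.png",cv2.resize(p,(800,600),interpolation=cv2.INTER_CUBIC)[:,:,::-1])
h=cv2.cvtColor(p,cv2.COLOR_RGB2HSV); m=(h[...,0]<18)&(h[...,1]>150)&(h[...,2]>80)
for b in blobs(m,40): print(b)
for P in [(.5176,.0473,.0875),(.4865,.1558,.0875),(.5947,.1853,.0875),(.6244,.0781,.0875)]: print(proj(c,P))
E
```

```text
time_s: 3.1
tool_pos: [0.5668, 0.1225, 0.2488]
orientation: [[0.0, 0.001, -1.0], [0.0, -1.0, -0.001], [-1.0, -0.0, -0.0]]
wrist_force: [-0.4, 0.1, -0.0]
width: 0.0324
[0.56680396 0.12264098 0.24881555]
(np.int32(59), array([ 52.        , 101.69491525]), array([41, 97, 21, 16], dtype=int32))
(np.int32(265), array([290.69811321, 126.70943396]), array([279, 115,  23,  24], dtype=int32))
(np.int32(278), array([199.75539568, 153.62589928]), array([186, 145,  27,  19], dtype=int32))
(np.int32(251), array([317.44621514, 213.83665339]), array([306, 206,  28,  16], dtype=int32))
(np.int32(161), array([234.49689441, 240.33540373]), array([231, 228,   9,  25], dtype=int32))
[[311.19003212 214.62563553]]
[[228.1108422  236.43989988]]
[[201.36704137 155.20410379]]
[[290.58316164 130.23966696]]
```

View pics/w1.png

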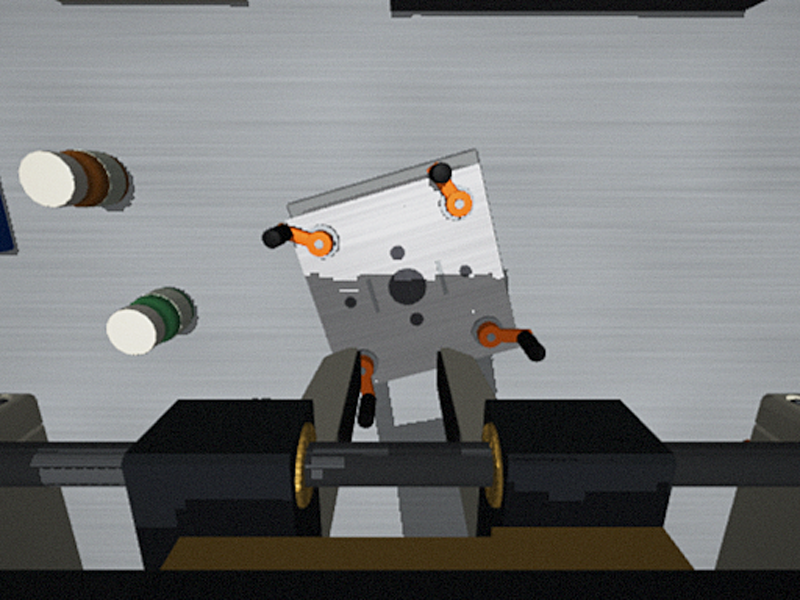

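```bash
python3 - <<'E'
from h import *
c=dict(np.load("w1.npz"))
f=lambda u,v,z: onz(c,(u/1.5625,v/1.5625),z).round(4)
print("hubs A,C,D",f(488,333,.0875),f(320,243,.0875),f(458,204,.0875),"B?",f(367,362,.0875))
print("hole",f(407,287,.0705))
print("grips A,B,C,D",f(533,348,.1215),f(367,416,.1215),f(273,237,.1215),f(440,172,.1215))
p=c["pixels"][90:290,160:360]
cv2.imwrite("pics/w1c.png",cv2.resize(p,None,fx=3,fy=3,interpolation=cv2.INTER_CUBIC)[:,:,::-1])
s=imaging.capture("scene");cv2.imwrite("pics/s1.png",s["pixels"][:,:,::-1])
E
```

```text
hubs A,C,D [0.5197 0.046  0.0875] [0.5943 0.1812 0.0875] [0.624  0.0751 0.0875] B? [0.4934 0.1467 0.0875]
hole [0.5545 0.1129 0.0705]
grips A,B,C,D [0.5208 0.0192 0.1215] [0.4627 0.1449 0.1215] [0.6038 0.2072 0.1215] [0.6471 0.0926 0.1215]
```

View pics/w1c.png

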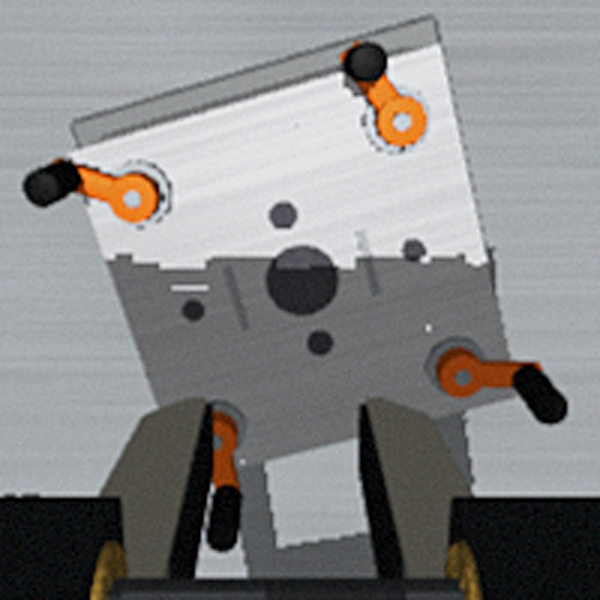

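```bash
python3 -m inch '[[[0,-4.35,-1.8],0],[[4,-4.35,-1.85],0],[[5,0,0],0],[[1.8,0,0],0],[[0,0,0],0],[[0,0,0],0]]' -0.3 20; python3 - <<'E'
from h import *
c=imaging.capture("wrist"); print(bot.get_obs()["tool_pos"])
p=c["pixels"]; cv2.imwrite("pics/w2.png",cv2.resize(p,(800,600),interpolation=cv2.INTER_CUBIC)[:,:,::-1])
np.savez("w2.npz",**c)
E
```

```text
time_s: 3.95
tool_pos: [0.6039, 0.2095, 0.1432]
orientation: [[0.003, 0.001, -1.0], [0.001, -1.0, -0.001], [-1.0, -0.001, -0.003]]
wrist_force: [-0.2, 0.6, 0.5]
width: 0.0323
[0.60395056 0.20949658 0.14317207]
```

View pics/w2.png

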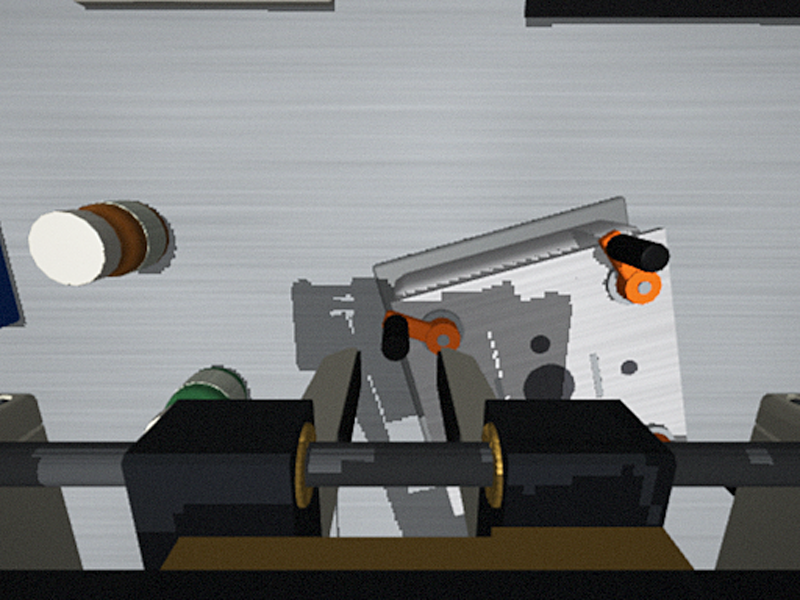

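```bash
python3 - <<'E'
from h import *
c=dict(np.load("w2.npz"))
f=lambda u,v,z: onz(c,(u/1.5625,v/1.5625),z).round(4)
print(f(396,345,.1215), f(443,341,.0875), f(642,288,.0875), f(657,258,.1215),f(398.5,352,.1432))
E
```

```text
[0.6044 0.2083 0.1215] [0.5928 0.182  0.0875] [0.6238 0.0749 0.0875] [0.6468 0.0906 0.1215] [0.6102 0.2071 0.1432]
```

```bash
python3 -m inch '[[[2.5,-0.15,0],0],[[1.8,0,0],0],[[0.6,0,0],0],[[0,0,0],0]]'; python3 -m inch '[[[0,0,0],0],[[0,0,0],0],[[0,0,0],0]]' -1 20
```

```text
time_s: 4.5
tool_pos: [0.6032, 0.2111, 0.0919]
orientation: [[0.0, 0.001, -1.0], [0.0, -1.0, -0.001], [-1.0, -0.0, -0.0]]
wrist_force: [0.6, -0.2, -0.2]
width: 0.0327
time_s: 4.88
tool_pos: [0.6033, 0.2113, 0.0921]
orientation: [[0.001, 0.001, -1.0], [0.0, -1.0, -0.001], [-1.0, -0.0, -0.001]]
wrist_force: [0.5, 1.9, 1.7]
width: 0.0133
```

```bash
cat > arc.py <<'E'
import sys,numpy as np
# hubx huby th0 step n
hx,hy,t0,st,n=map(float,sys.argv[1:])
t=np.radians(t0-st*np.arange(int(n)+1)); X=28*np.cos(t)/10;Y=28*np.sin(t)/10
print("tool dy,dz cm:",[[float(round(-b,2)),float(round(-a,2))] for a,b in zip(np.diff(X),np.diff(Y))], "sink cm",round(.16*np.radians(st),3))
e=np.degrees(t[-1]);print("end",round(e,1),hx+X[-1]/100,hy+Y[-1]/100)
E
cat > st.py <<'E'
import sys,numpy as np
from workcell import bot
hx,hy=map(float,sys.argv[1:3]); o=bot.get_obs(); p=o["tool_pos"]; F=o["wrist_force"]
d=p[:2]-[hx,hy]; r=np.hypot(*d); u=d/r; th=np.degrees(np.arctan2(d[1],d[0])); tc=np.array([u[1],-u[0]])
print("t",o["time_s"],"pos",p.round(4),"r",r.round(4),"th",th.round(1),"Frad",(F[:2]@u).round(1),"Ftan(resist)",(-(F[:2]@tc)).round(1),"Fz",F[2].round(1),"w",round(o["width"],4))
E
python3 st.py .5946 .1851; python3 arc.py .5946 .1851 71.6 7.5 10;python3 arc.py .5946 .1851 -3.4 7.5 10
```

```text
t 4.875 pos [0.6033 0.2113 0.0921] r 0.0276 th 71.5 Frad 1.9 Ftan(resist) 0.2 Fz 1.7 w 0.0133
tool dy,dz cm: [[0.14, -0.34], [0.18, -0.32], [0.22, -0.29], [0.26, -0.26], [0.29, -0.22], [0.32, -0.19], [0.34, -0.14], [0.35, -0.1], [0.36, -0.05], [0.37, -0.0]] sink cm 0.021
end -3.4 0.6225507151818654 0.18343942153987305
tool dy,dz cm: [[0.36, 0.05], [0.35, 0.09], [0.34, 0.14], [0.32, 0.18], [0.29, 0.22], [0.26, 0.26], [0.22, 0.29], [0.19, 0.32], [0.14, 0.34], [0.1, 0.35]] sink cm 0.021
end -78.4 0.600230181792087 0.15767189301121837
```

```bash
python3 -m inch '[[[0.02,0.14,-0.34],0],[[0.02,0.18,-0.32],0],[[0.02,0.22,-0.29],0],[[0.02,0.26,-0.26],0],[[0.02,0.29,-0.22],0]]'; python3 st.py .5946 .1851
```

```text
time_s: 5.5
tool_pos: [0.6179, 0.2001, 0.0909]
orientation: [[0.001, 0.001, -1.0], [0.0, -1.0, -0.001], [-1.0, -0.0, -0.001]]
wrist_force: [1.6, 4.6, 4.5]
width: 0.0138
t 5.5 pos [0.6179 0.2001 0.0909] r 0.0277 th 32.8 Frad 3.9 Ftan(resist) 3.0 Fz 4.5 w 0.0138
```

```bash
python3 -m inch '[[[-0.02,0.32,-0.19],0],[[0.02,0.34,-0.14],0],[[0.02,0.35,-0.1],0],[[0.02,0.36,-0.05],0],[[0.02,0.37,0],0],[[0.02,0.36,0.05],0],[[0.02,0.35,0.09],0],[[0.02,0.34,0.14],0]]'; python3 st.py .5946 .1851
```

```text
time_s: 6.5
tool_pos: [0.6195, 0.172, 0.0895]
orientation: [[0.0, 0.001, -1.0], [-0.0, -1.0, -0.001], [-1.0, 0.0, -0.0]]
wrist_force: [3.7, 3.0, 2.5]
width: 0.0137
t 6.5 pos [0.6195 0.172  0.0895] r 0.0281 th -27.7 Frad 1.8 Ftan(resist) 4.4 Fz 2.5 w 0.0137
```

```bash
python3 -m inch '[[[0.02,0.32,0.18],0],[[0.02,0.29,0.22],0],[[0.02,0.26,0.26],0],[[0.02,0.22,0.29],0],[[0.02,0.19,0.32],0],[[0.02,0.14,0.34],0]]'; python3 st.py .5946 .1851; python3 arc.py .5946 .1851 -72 3.5 12;
```

```text
time_s: 7.25
tool_pos: [0.6032, 0.1579, 0.0883]
orientation: [[0.0, 0.001, -1.0], [-0.0, -1.0, -0.001], [-1.0, 0.0, -0.0]]
wrist_force: [4.5, 1.5, 2.4]
width: 0.0137
t 7.25 pos [0.6032 0.1579 0.0883] r 0.0285 th -72.4 Frad -0.1 Ftan(resist) 4.7 Fz 2.4 w 0.0137
tool dy,dz cm: [[0.05, 0.16], [0.04, 0.17], [0.03, 0.17], [0.02, 0.17], [0.01, 0.17], [-0.0, 0.17], [-0.01, 0.17], [-0.02, 0.17], [-0.03, 0.17], [-0.04, 0.16], [-0.05, 0.16], [-0.06, 0.16]] sink cm 0.01
end -114.0 0.5832113739938776 0.15952072718600716
```

```bash
python3 -m inch '[[[0.01,0.05,0.16],0],[[0.01,0.04,0.17],0],[[0.01,0.03,0.17],0]]' >/dev/null; python3 st.py .5946 .1851;  python3 -m inch '[[[0.01,0.02,0.17],0],[[0.01,0.01,0.17],0],[[0.01,0,0.17],0]]'>/dev/null; python3 st.py .5946 .1851
```

```text
t 7.625 pos [0.5983 0.1569 0.0879] r 0.0285 th -82.5 Frad -0.2 Ftan(resist) 4.9 Fz 3.0 w 0.0134
t 8.0 pos [0.5932 0.1566 0.0876] r 0.0286 th -92.8 Frad -0.8 Ftan(resist) 4.2 Fz 2.4 w 0.0132
```

```bash
python3 -m inch '[[[0.01,-0.01,0.17],0],[[0.01,-0.02,0.17],0],[[0.01,-0.03,0.17],0]]' >/dev/null; python3 st.py .5946 .1851
```

```text
t 8.375 pos [0.5881 0.1572 0.0874] r 0.0286 th -103.1 Frad -2.3 Ftan(resist) 3.7 Fz 2.1 w 0.0134
```

```bash
python3 -m inch '[[[0.01,-0.05,0.16],0],[[0.01,-0.06,0.16],0],[[0.01,-0.07,0.16],0]]' >/dev/null; python3 st.py .5946 .1851
```

```text
t 8.75 pos [0.5833 0.1589 0.0871] r 0.0286 th -113.3 Frad -0.6 Ftan(resist) 4.1 Fz 2.5 w 0.0137
```

```bash
python3 -m inch '[[[0.01,-0.08,0.155],0],[[0.01,-0.09,0.15],0]]' >/dev/null; python3 st.py .5946 .1851; python3 -m inch '[[[0.01,-0.09,0.145],0],[[0.01,-0.10,0.14],0]]' >/dev/null; python3 st.py .5946 .1851
```

```text
t 9.0 pos [0.5802 0.1606 0.0868] r 0.0284 th -120.4 Frad 0.5 Ftan(resist) 4.8 Fz 3.1 w 0.014
t 9.25 pos [0.5775 0.1623 0.0867] r 0.0285 th -126.8 Frad 2.2 Ftan(resist) 8.3 Fz 3.5 w 0.0135
```

```bash
python3 -m inch '[[[0,-0.11,0.13],0],[[0,-0.11,0.13],0]]' >/dev/null; python3 st.py .5946 .1851
```

```text
t 9.5 pos [0.5753 0.1641 0.0868] r 0.0285 th -132.7 Frad 0.5 Ftan(resist) 11.8 Fz 2.7 w 0.0137
```

```bash
python3 -m inch '[[[0,-0.11,0.11],0],[[0,0,0],0]]' >/dev/null; python3 st.py .5946 .1851
```

```text
t 9.75 pos [0.5742 0.1651 0.0867] r 0.0286 th -135.6 Frad 0.9 Ftan(resist) 10.9 Fz 2.4 w 0.0141
```

```bash
python3 -m inch '[[[0,0,0],0],[[0,0,0],0],[[-2,0,0],0],[[-3.7,0,0],0],[[0,4,1.6],0],[[0,4.5,1.8],0],[[0,4.5,1.7],0],[[0,1.66,0.67],0],[[0,0,0],0],[[0,0,0],0]]' -0.3 20; python3 - <<'E'
from h import *
c=imaging.capture("wrist"); print(bot.get_obs()["tool_pos"])
p=c["pixels"]; cv2.imwrite("pics/w3.png",cv2.resize(p,(800,600),interpolation=cv2.INTER_CUBIC)[:,:,::-1])
np.savez("w3.npz",**c)
E
```

```text
time_s: 11.0
tool_pos: [0.5167, 0.02, 0.1441]
orientation: [[0.0, 0.002, -1.0], [0.0, -1.0, -0.002], [-1.0, -0.0, -0.0]]
wrist_force: [0.4, 0.4, 0.3]
width: 0.0327
[0.51665709 0.02014044 0.14386387]
```

View pics/w3.png

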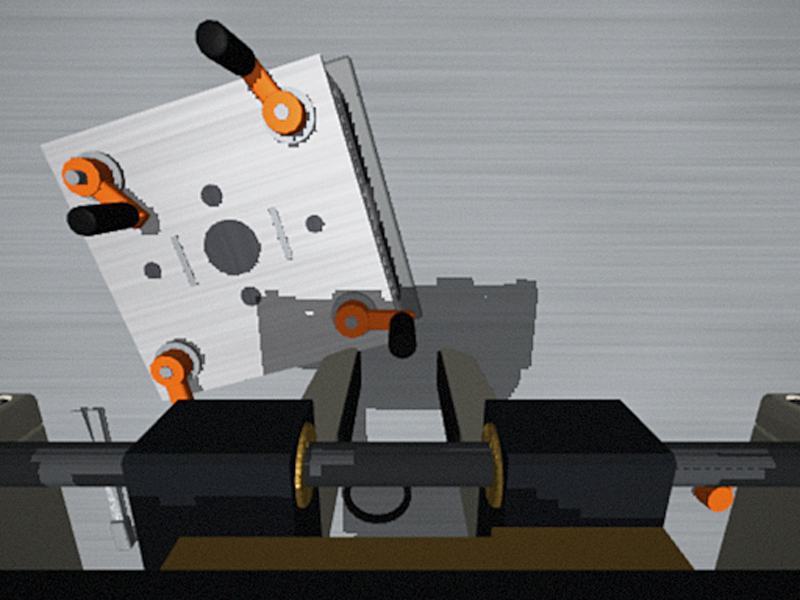

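```bash
python3 -m inch '[[[2.5,0.13,0],0],[[1.8,0,0],0],[[0.5,0,0],0],[[0,0,0],0]]'; python3 -m inch '[[[0,0,0],0],[[0,0,0],0],[[0,0,0],0]]' -1 20; python3 st.py .5168 .0464
```

```text
time_s: 11.55
tool_pos: [0.5163, 0.0181, 0.0957]
orientation: [[-0.0, 0.002, -1.0], [0.0, -1.0, -0.002], [-1.0, -0.0, 0.0]]
wrist_force: [0.8, -0.3, 0.8]
width: 0.0328
time_s: 11.92
tool_pos: [0.5165, 0.018, 0.096]
orientation: [[0.001, 0.001, -1.0], [0.0, -1.0, -0.001], [-1.0, -0.0, -0.001]]
wrist_force: [0.5, 1.2, 1.6]
width: 0.0137
t 11.925 pos [0.5165 0.018  0.096 ] r 0.0284 th -90.7 Frad -1.2 Ftan(resist) 0.5 Fz 1.6 w 0.0137
```

```bash
python3 arc.py .5168 .0464 -90.7 7.5 10;python3 arc.py .5168 .0464 -165.7 7.5 9; python3 arc.py .5168 .0464 -233.2 3.5 18
```

```text
tool dy,dz cm: [[-0.03, 0.37], [-0.08, 0.36], [-0.12, 0.35], [-0.17, 0.33], [-0.21, 0.3], [-0.24, 0.27], [-0.28, 0.24], [-0.31, 0.2], [-0.33, 0.16], [-0.35, 0.11]] sink cm 0.021
end -165.7 0.4896675595206077 0.03948402764376319
tool dy,dz cm: [[-0.36, 0.07], [-0.37, 0.02], [-0.37, -0.03], [-0.36, -0.08], [-0.35, -0.12], [-0.33, -0.17], [-0.3, -0.21], [-0.27, -0.24], [-0.24, -0.28]] sink cm 0.021
end -233.2 0.5000273392415636 0.06882047838656452
tool dy,dz cm: [[-0.1, -0.14], [-0.09, -0.15], [-0.08, -0.15], [-0.07, -0.16], [-0.06, -0.16], [-0.05, -0.16], [-0.04, -0.17], [-0.03, -0.17], [-0.02, -0.17], [-0.01, -0.17], [-0.0, -0.17], [0.01, -0.17], [0.02, -0.17], [0.03, -0.17], [0.04, -0.17], [0.05, -0.16], [0.06, -0.16], [0.07, -0.16]] sink cm 0.01
end -296.2 0.529162163878169 0.07152323435088119
```

```bash
python3 -m inch '[[[0.02,-0.03,0.37],0],[[0.02,-0.08,0.36],0],[[0.02,-0.12,0.35],0],[[0.02,-0.17,0.33],0],[[0.02,-0.21,0.30],0],[[0.02,-0.24,0.27],0],[[0.02,-0.28,0.24],0],[[0.02,-0.31,0.20],0]]' >/dev/null; python3 st.py .5168 .0464
```

```text
t 12.925 pos [0.4919 0.0323 0.0941] r 0.0286 th -150.5 Frad -2.5 Ftan(resist) 3.6 Fz 3.5 w 0.0135
```

```bash
python3 -m inch '[[[0.01,-0.34,0.14],0],[[0.02,-0.35,0.10],0],[[0.02,-0.36,0.06],0],[[0.02,-0.37,0.02],0],[[0.02,-0.37,-0.03],0],[[0.02,-0.36,-0.08],0],[[0.02,-0.35,-0.12],0],[[0.02,-0.33,-0.17],0],[[0.02,-0.30,-0.21],0]]' >/dev/null; python3 st.py .5168 .0464
```

```text
t 14.05 pos [0.4945 0.0637 0.0923] r 0.0282 th 142.2 Frad -2.0 Ftan(resist) 4.4 Fz 7.4 w 0.0134
```

```bash
python3 -m inch '[[[-0.03,-0.27,-0.25],0],[[-0.01,-0.24,-0.28],0],[[0.01,-0.1,-0.15],0],[[0.01,-0.09,-0.15],0],[[0.01,-0.08,-0.15],0]]' >/dev/null; python3 st.py .5168 .0464
```

```text
t 14.675 pos [0.5045 0.0715 0.0922] r 0.0279 th 116.1 Frad -1.8 Ftan(resist) 4.5 Fz 0.6 w 0.0133
```

```bash
python3 -m inch '[[[0.01,-0.06,-0.16],0],[[0.01,-0.05,-0.16],0],[[0.01,-0.04,-0.17],0]]' >/dev/null; python3 st.py .5168 .0464
```

```text
t 15.05 pos [0.5096 0.0731 0.092 ] r 0.0277 th 105.2 Frad 0.7 Ftan(resist) 4.5 Fz 1.0 w 0.0135
```

```bash
python3 -m inch '[[[0.01,-0.03,-0.17],0],[[0.01,-0.02,-0.17],0],[[0.01,-0.01,-0.17],0]]' >/dev/null; python3 st.py .5168 .0464
```

```text
t 15.425 pos [0.5147 0.0738 0.0918] r 0.0275 th 94.3 Frad 3.2 Ftan(resist) 4.5 Fz 0.7 w 0.0138
```

```bash
python3 -m inch '[[[0.01,-0.03,-0.17],0],[[0.01,-0.01,-0.17],0],[[0.01,0.01,-0.17],0]]' >/dev/null; python3 st.py .5168 .0464
```

```text
t 15.8 pos [0.5195 0.074  0.0914] r 0.0277 th 84.5 Frad 2.4 Ftan(resist) 9.5 Fz 2.5 w 0.0129
```

```bash
python3 -m inch '[[[0,0.02,-0.17],0],[[0,0.03,-0.16],0]]' >/dev/null; python3 st.py .5168 .0464;python3 -m inch '[[[0,0,0],0]]' >/dev/null; python3 st.py .5168 .0464
```

```text
t 16.05 pos [0.5225 0.0737 0.0914] r 0.0279 th 78.2 Frad 2.6 Ftan(resist) 12.1 Fz 3.1 w 0.0136
t 16.175 pos [0.5225 0.0737 0.0913] r 0.0279 th 78.1 Frad 2.8 Ftan(resist) 9.6 Fz 2.6 w 0.0137
```

```bash
python3 -m inch '[[[0,0.03,-0.09],0],[[0,0,0],0]]' >/dev/null; python3 st.py .5168 .0464
```

```text
t 16.425 pos [0.5233 0.0735 0.0914] r 0.0279 th 76.5 Frad 2.8 Ftan(resist) 11.8 Fz 3.1 w 0.0134
```

```bash
python3 -m inch '[[[0,0,0],0],[[0,0,0],0],[[-2,0,0],0],[[-3.2,0,0],0],[[0,-0.5,-4],0],[[0,-0.5,-4],0],[[0,-0.5,-3],0],[[0,-0.4,-1.4],0],[[0,0,0],0],[[0,0,0],0]]' -0.3 20; python3 - <<'E'
from h import *
c=imaging.capture("wrist"); print(bot.get_obs()["tool_pos"])
p=c["pixels"]; cv2.imwrite("pics/w4.png",cv2.resize(p,(800,600),interpolation=cv2.INTER_CUBIC)[:,:,::-1])
E
```

```text
time_s: 17.68
tool_pos: [0.6473, 0.0921, 0.144]
orientation: [[0.0, 0.001, -1.0], [-0.0, -1.0, -0.001], [-1.0, 0.0, -0.0]]
wrist_force: [-0.5, -0.2, -0.7]
width: 0.0323
[0.64730188 0.0920376  0.14407125]
```

View pics/w4.png

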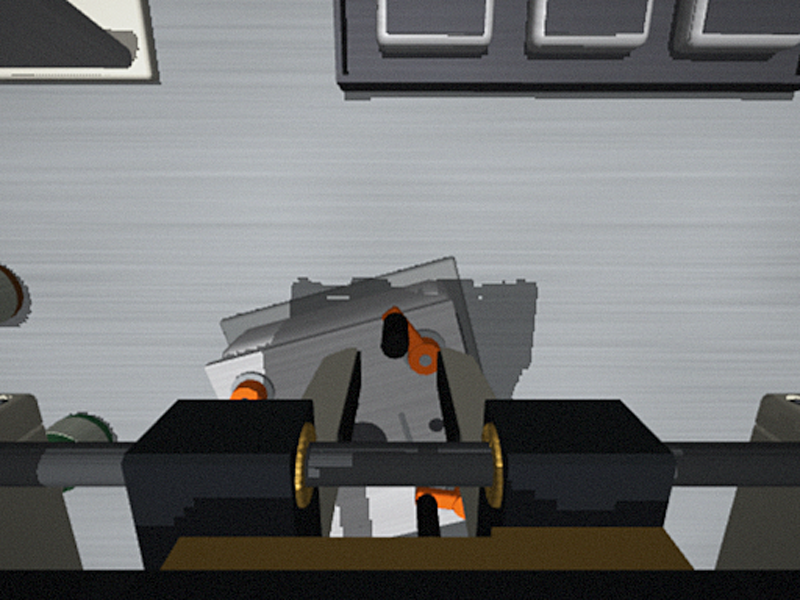

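```bash
python3 -m inch '[[[2.5,-0.15,0],0],[[1.8,0,0],0],[[0.6,0,0],0],[[0,0,0],0]]' >/dev/null; python3 -m inch '[[[0,0,0],0],[[0,0,0],0],[[0,0,0],0]]' -1 20; python3 st.py .6247 .0767
```

```text
time_s: 18.6
tool_pos: [0.6482, 0.0938, 0.0951]
orientation: [[0.001, 0.001, -1.0], [0.0, -1.0, -0.001], [-1.0, -0.0, -0.001]]
wrist_force: [1.2, 1.3, 1.5]
width: 0.0135
t 18.6 pos [0.6482 0.0938 0.0951] r 0.0291 th 36.1 Frad 1.7 Ftan(resist) 0.4 Fz 1.5 w 0.0135
```

```bash
python3 arc.py .6247 .0767 36.1 7.5 10;python3 arc.py .6247 .0767 -38.9 7.5 10; python3 arc.py .6247 .0767 -113.9 3.5 17
```

```text
tool dy,dz cm: [[0.31, -0.2], [0.33, -0.15], [0.35, -0.11], [0.36, -0.06], [0.37, -0.02], [0.36, 0.03], [0.36, 0.08], [0.34, 0.13], [0.32, 0.17], [0.3, 0.21]] sink cm 0.021
end -38.9 0.6464908081587286 0.05911703438581854
tool dy,dz cm: [[0.27, 0.25], [0.23, 0.28], [0.2, 0.31], [0.15, 0.33], [0.11, 0.35], [0.06, 0.36], [0.02, 0.37], [-0.03, 0.36], [-0.08, 0.36], [-0.13, 0.34]] sink cm 0.021
end -113.9 0.6133560355701639 0.05110088925344061
tool dy,dz cm: [[-0.07, 0.15], [-0.08, 0.15], [-0.09, 0.14], [-0.1, 0.14], [-0.11, 0.13], [-0.12, 0.12], [-0.12, 0.12], [-0.13, 0.11], [-0.14, 0.1], [-0.14, 0.09], [-0.15, 0.08], [-0.15, 0.07], [-0.16, 0.07], [-0.16, 0.06], [-0.16, 0.05], [-0.17, 0.04], [-0.17, 0.02]] sink cm 0.01
end -173.4 0.5968855625631889 0.07348175978619974
```

```bash
python3 -m inch '[[[0.01,0.31,-0.20],0],[[0.02,0.33,-0.15],0],[[0.02,0.35,-0.11],0],[[0.02,0.36,-0.06],0],[[0.02,0.37,-0.02],0],[[0.02,0.36,0.03],0],[[0.02,0.36,0.08],0],[[0.02,0.34,0.13],0]]' >/dev/null; python3 st.py .6247 .0767
```

```text
t 19.6 pos [0.6512 0.0653 0.0932] r 0.0289 th -23.2 Frad 3.4 Ftan(resist) 3.7 Fz 4.4 w 0.0134
```

```bash
python3 -m inch '[[[-0.01,0.33,0.15],0],[[0.02,0.30,0.20],0],[[0.02,0.27,0.25],0],[[0.02,0.23,0.28],0],[[0.02,0.20,0.31],0],[[0.02,0.15,0.33],0],[[0.02,0.11,0.35],0]]' >/dev/null; python3 st.py .6247 .0767
```

```text
t 20.475 pos [0.6321 0.0497 0.0919] r 0.028 th -74.8 Frad 3.4 Ftan(resist) 3.3 Fz 2.7 w 0.0133
```

```bash
python3 -m inch '[[[0.02,0.09,0.36],0],[[0.02,0.04,0.37],0],[[0.02,-0.02,0.37],0],[[0.02,-0.07,0.36],0],[[0.02,-0.12,0.34],0]]' >/dev/null; python3 st.py .6247 .0767
```

```text
t 21.1 pos [0.6141 0.051  0.0909] r 0.0278 th -112.4 Frad -3.7 Ftan(resist) 4.5 Fz -0.2 w 0.0135
```

```bash
python3 -m inch '[[[0.01,-0.10,0.14],0],[[0.01,-0.10,0.14],0],[[0.01,-0.10,0.14],0]]' >/dev/null; python3 st.py .6247 .0767
```

```text
t 21.475 pos [0.61   0.0536 0.0906] r 0.0274 th -122.4 Frad -0.6 Ftan(resist) 2.7 Fz 0.2 w 0.0132
```

```bash
python3 -m inch '[[[0.01,-0.11,0.13],0],[[0.01,-0.12,0.12],0],[[0.01,-0.12,0.11],0]]' >/dev/null; python3 st.py .6247 .0767
```

```text
t 21.85 pos [0.6063 0.057  0.0903] r 0.0269 th -133.1 Frad 2.5 Ftan(resist) 3.7 Fz 2.3 w 0.0138
```

```bash
python3 -m inch '[[[0.01,-0.12,0.13],0],[[0.01,-0.13,0.11],0],[[0.01,-0.14,0.10],0]]' >/dev/null; python3 st.py .6247 .0767
```

```text
t 22.225 pos [0.603  0.0611 0.09  ] r 0.0268 th -144.4 Frad 2.1 Ftan(resist) 3.8 Fz 3.0 w 0.0134
```

```bash
python3 -m inch '[[[0,-0.14,0.10],0],[[0.01,-0.15,0.09],0],[[0.01,-0.15,0.08],0]]' >/dev/null; python3 st.py .6247 .0767
```

```text
t 22.6 pos [0.6007 0.0649 0.09  ] r 0.0268 th -153.8 Frad 1.6 Ftan(resist) 10.3 Fz 2.5 w 0.0138
```

```bash
python3 -m inch '[[[0,-0.14,0.06],0],[[0,-0.13,0.05],0]]' >/dev/null; python3 st.py .6247 .0767;  python3 -m inch '[[[0,0,0],0]]' >/dev/null; python3 st.py .6247 .0767
```

```text
t 22.85 pos [0.5996 0.0673 0.09  ] r 0.0268 th -159.4 Frad 1.6 Ftan(resist) 12.6 Fz 2.3 w 0.0136
t 22.975 pos [0.5996 0.0673 0.09  ] r 0.0268 th -159.5 Frad 1.6 Ftan(resist) 11.1 Fz 2.7 w 0.0134
```

```bash
python3 -m inch '[[[0,0,0],0],[[0,0,0],0],[[-2,0,0],0],[[-3.3,0,0],0],[[0,-2.5,4],0],[[0,-2.5,4.5],0],[[0,-2.1,4],0],[[0,-1.04,1.54],0],[[0,0,0],0],[[0,0,0],0]]' -0.3 20; python3 - <<'E'
from h import *
c=imaging.capture("wrist"); print(bot.get_obs()["tool_pos"])
p=c["pixels"]; cv2.imwrite("pics/w5.png",cv2.resize(p,(800,600),interpolation=cv2.INTER_CUBIC)[:,:,::-1])
E
```

```text
time_s: 24.22
tool_pos: [0.4596, 0.1492, 0.1433]
orientation: [[0.0, 0.001, -1.0], [0.0, -1.0, -0.001], [-1.0, -0.0, -0.0]]
wrist_force: [-0.6, 0.1, -0.4]
width: 0.0327
[0.45961654 0.14904022 0.14306897]
```

View pics/w5.png

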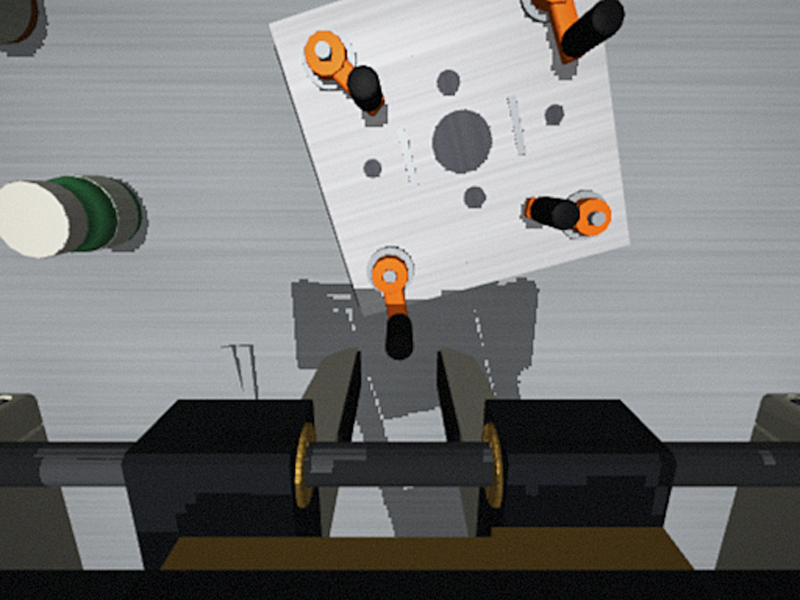

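```bash
python3 -m inch '[[[2.5,0,0],0],[[1.8,0,0],0],[[0.5,0,0],0],[[0,0,0],0]]' >/dev/null; python3 -m inch '[[[0,0,0],0],[[0,0,0],0],[[0,0,0],0]]' -1 20; python3 st.py .4865 .1543;  python3 arc.py .4865 .1543 -168.5 7.5 10;python3 arc.py .4865 .1543 116.5 7.5 9; python3 arc.py .4865 .1543 49 3.5 18
```

```text
time_s: 25.15
tool_pos: [0.459, 0.1493, 0.0953]
orientation: [[0.001, 0.001, -1.0], [-0.0, -1.0, -0.001], [-1.0, 0.0, -0.001]]
wrist_force: [-0.9, -1.8, 2.7]
width: 0.0134
t 25.15 pos [0.459  0.1493 0.0953] r 0.028 th -169.8 Frad 1.2 Ftan(resist) 1.6 Fz 2.7 w 0.0134
tool dy,dz cm: [[-0.36, 0.05], [-0.37, 0.0], [-0.36, -0.05], [-0.35, -0.09], [-0.34, -0.14], [-0.32, -0.18], [-0.29, -0.22], [-0.26, -0.26], [-0.22, -0.29], [-0.18, -0.32]] sink cm 0.021
end -243.5 0.47400646123292534 0.1793581621248567
tool dy,dz cm: [[-0.14, -0.34], [-0.1, -0.35], [-0.05, -0.36], [-0.0, -0.37], [0.05, -0.36], [0.09, -0.35], [0.14, -0.34], [0.18, -0.32], [0.22, -0.29]] sink cm 0.021
end 49.0 0.5048696528117342 0.1754318682462376
tool dy,dz cm: [[0.12, -0.13], [0.12, -0.12], [0.13, -0.11], [0.14, -0.1], [0.14, -0.09], [0.15, -0.08], [0.15, -0.08], [0.16, -0.07], [0.16, -0.06], [0.16, -0.05], [0.17, -0.04], [0.17, -0.03], [0.17, -0.02], [0.17, -0.01], [0.17, 0.01], [0.17, 0.02], [0.17, 0.03], [0.17, 0.04]] sink cm 0.01
end -14.0 0.5136682803357279 0.1475261869232093
```

```bash
python3 -m inch '[[[0,-0.36,0.06],0],[[0.02,-0.37,0.01],0],[[0.02,-0.36,-0.04],0],[[0.02,-0.35,-0.09],0],[[0.02,-0.34,-0.14],0],[[0.02,-0.32,-0.18],0],[[0.02,-0.29,-0.22],0],[[0.02,-0.26,-0.26],0]]' >/dev/null; python3 st.py .4865 .1543
```

```text
t 26.15 pos [0.4675 0.1757 0.0934] r 0.0286 th 131.5 Frad -6.3 Ftan(resist) 3.7 Fz 0.9 w 0.0135
```

```bash
python3 -m inch '[[[0.02,-0.19,-0.31],0],[[0.02,-0.16,-0.34],0],[[0.02,-0.13,-0.34],0],[[0.02,-0.09,-0.35],0],[[0.02,-0.05,-0.36],0]]' >/dev/null; python3 st.py .4865 .1543
```

```text
t 26.775 pos [0.4844 0.1824 0.0924] r 0.0282 th 94.2 Frad -1.0 Ftan(resist) 3.5 Fz 3.3 w 0.0133
```

```bash
python3 -m inch '[[[0.01,0,-0.37],0],[[0.02,0.05,-0.36],0],[[0.02,0.09,-0.35],0],[[0.02,0.14,-0.34],0],[[0.02,0.18,-0.32],0],[[0.02,0.22,-0.29],0]]' >/dev/null; python3 st.py .4865 .1543
```

```text
t 27.525 pos [0.505  0.1754 0.0914] r 0.028 th 48.8 Frad 1.8 Ftan(resist) 3.6 Fz 2.1 w 0.0134
```

```bash
python3 -m inch '[[[0.01,0.12,-0.14],0],[[0.01,0.12,-0.13],0],[[0.01,0.12,-0.12],0]]' >/dev/null; python3 st.py .4865 .1543;
```

```text
t 27.9 pos [0.5086 0.1717 0.0911] r 0.0282 th 38.1 Frad 0.1 Ftan(resist) 2.7 Fz 2.1 w 0.0135
```

```bash
python3 -m inch '[[[0.01,0.14,-0.10],0],[[0.01,0.14,-0.10],0],[[0.01,0.15,-0.09],0]]' >/dev/null; python3 st.py .4865 .1543;
```

```text
t 28.275 pos [0.5115 0.1674 0.0907] r 0.0282 th 27.6 Frad 0.2 Ftan(resist) 2.9 Fz 1.6 w 0.0132
```

```bash
python3 -m inch '[[[0.01,0.15,-0.08],0],[[0.01,0.16,-0.07],0],[[0.01,0.16,-0.06],0]]' >/dev/null; python3 st.py .4865 .1543;
```

```text
t 28.65 pos [0.5136 0.1627 0.0904] r 0.0283 th 17.2 Frad -0.8 Ftan(resist) 2.7 Fz 3.0 w 0.0135
```

```bash
python3 -m inch '[[[0.01,0.16,-0.05],0],[[0.01,0.17,-0.04],0],[[0.01,0.17,-0.02],0]]' >/dev/null; python3 st.py .4865 .1543;
```

```text
t 29.025 pos [0.5147 0.1577 0.0902] r 0.0284 th 6.9 Frad -1.7 Ftan(resist) 3.6 Fz 3.2 w 0.0134
```

```bash
python3 -m inch '[[[0.01,0.17,0],0],[[0.01,0.17,0.01],0]]' >/dev/null; python3 st.py .4865 .1543;
```

```text
t 29.275 pos [0.5148 0.1547 0.0901] r 0.0283 th 0.8 Frad -0.4 Ftan(resist) 9.7 Fz 3.7 w 0.0139
```

```bash
python3 -m inch '[[[0,0.14,0.01],0],[[0,0.13,0.02],0]]' >/dev/null; python3 st.py .4865 .1543;python3 -m inch '[[[0,0,0],0]]' >/dev/null; python3 st.py .4865 .1543
```

```text
t 29.525 pos [0.5146 0.1524 0.0902] r 0.0282 th -3.9 Frad -0.3 Ftan(resist) 10.1 Fz 2.7 w 0.0136
t 29.65 pos [0.5146 0.1523 0.0902] r 0.0282 th -4.0 Frad 0.2 Ftan(resist) 9.8 Fz 2.5 w 0.0129
```

```bash
python3 -m inch '[[[0,0.10,0.01],0],[[0,0,0],0]]' >/dev/null; python3 st.py .4865 .1543; python3 -m inch '[[[0,0,0],0],[[0,0,0],0],[[-2,0,0],0],[[-4,0,0],0],[[-5,0,-1.5],0],[[-3,0,-4],0],[[0,0,-4],0],[[0,2,-2],0],[[0,0,0],0],[[0,0,0],0]]' -0.3 20;  python3 - <<'E'
from h import *
c=imaging.capture("wrist"); p=c["pixels"]; cv2.imwrite("pics/w6.png",cv2.resize(p,(800,600),interpolation=cv2.INTER_CUBIC)[:,:,::-1]); np.savez("w6.npz",**c)
E
```

```text
t 29.9 pos [0.5145 0.1515 0.0902] r 0.0282 th -5.8 Frad -0.7 Ftan(resist) 10.8 Fz 3.2 w 0.0134
time_s: 31.15
tool_pos: [0.6287, 0.1305, 0.2303]
orientation: [[-0.0, 0.001, -1.0], [0.0, -1.0, -0.001], [-1.0, -0.0, 0.0]]
wrist_force: [-0.8, 0.8, -0.0]
width: 0.0324
```

View pics/w6.png

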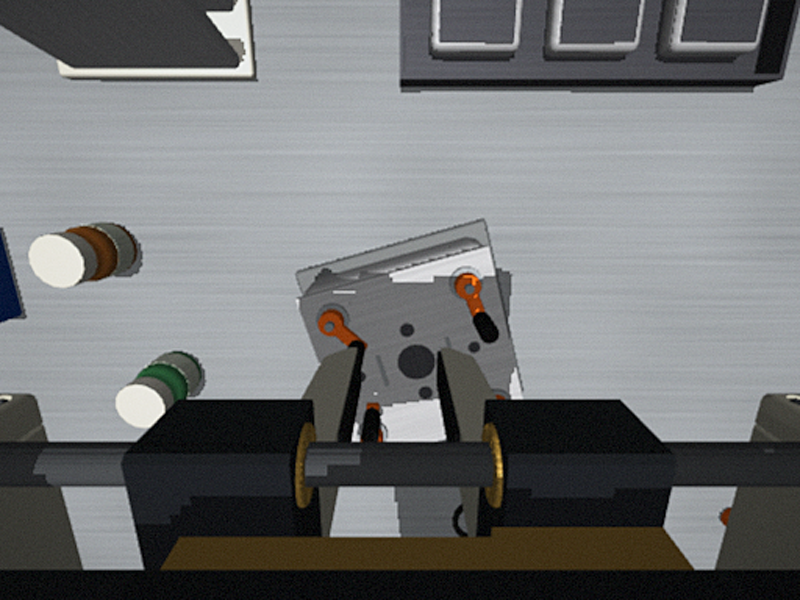

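```bash
python3 -m inch '[[[0,5,0],0],[[0,5,0],0],[[0,5,0],0],[[0,5,0],0],[[0,5,0],0],[[0,0,0],0],[[0,0,0],0]]' ; python3 - <<'E'
from h import *
for n,(x0,y0) in (("scene",(250,145)),("side",(190,180))):
    c=imaging.capture(n); p=c["pixels"]
    cv2.imwrite(f"pics/{n}_f.png",p[:,:,::-1])
    cv2.imwrite(f"pics/{n}_fc.png",cv2.resize(p[y0:y0+110,x0:x0+120],None,fx=5,fy=5,interpolation=cv2.INTER_CUBIC)[:,:,::-1])
E
```

```text
time_s: 32.08
tool_pos: [0.6292, -0.1186, 0.2303]
orientation: [[0.0, 0.001, -1.0], [0.0, -1.0, -0.001], [-1.0, -0.0, -0.0]]
wrist_force: [-0.6, -0.8, -0.1]
width: 0.0323
```

View pics/scene_fc.png

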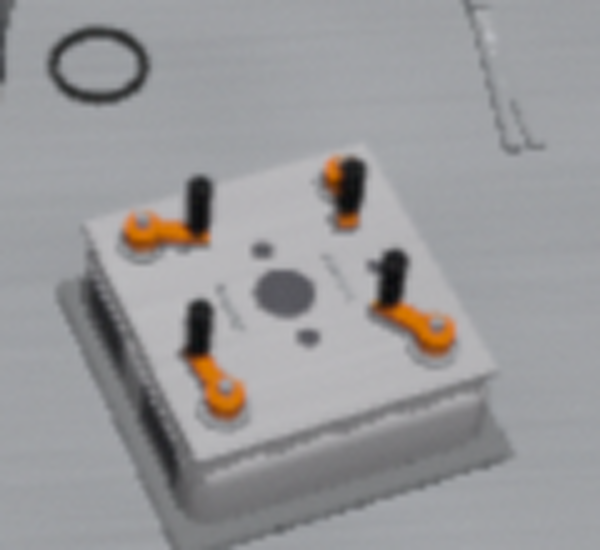

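View pics/side_fc.png

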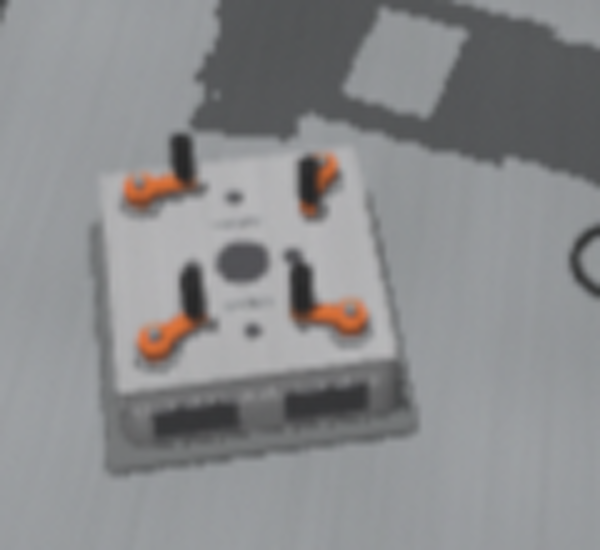

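View pics/scene_f.png

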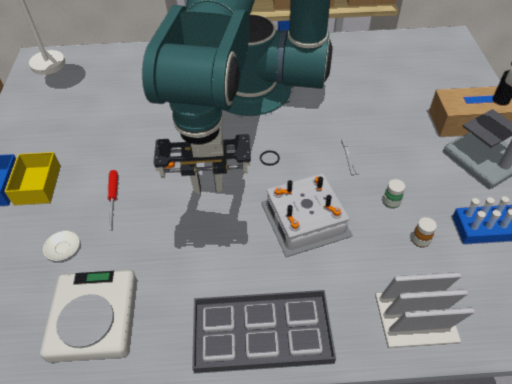

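```bash
python3 - <<'E'
from h import *
s=imaging.capture("scene"); d=imaging.capture("side")
def tri(a,b):
    A=[];B=[]
    for c,o0,p in((s,(250,145),a),(d,(190,180),b)):
        o,v=ray(c,(o0[0]+(p[0]-2)/5,o0[1]+(p[1]-2)/5)); v/=np.linalg.norm(v); M=np.eye(3)-np.outer(v,v); A.append(M);B.append(M@o)
    return np.linalg.solve(sum(A),sum(B))
H=dict(A=((142,224),(322,162)),B=((340,172),(350,315)),C=((437,328),(154,339)),D=((225,392),(140,187)))
G=dict(A=((200,182),(308,161)),B=((352,163),(302,268)),C=((396,255),(191,268)),D=((200,304),(181,139)))
for k in "CADB":
    h=tri(*H[k]);g=tri(*G[k]);v=g-h;print(k,h.round(4),g.round(4),np.hypot(*v[:2]).round(4),np.degrees(np.arctan2(v[1],v[0])).round(1))
E
```

```text
C [0.5947 0.1864 0.0823] [0.5763 0.164  0.1206] 0.0289 -129.4
A [0.5174 0.0472 0.0833] [0.5215 0.0756 0.1179] 0.0287 81.8
D [0.6247 0.078  0.081 ] [0.5987 0.0675 0.1178] 0.028 -158.0
B [0.4869 0.1542 0.0788] [0.5145 0.153  0.1177] 0.0276 -2.5
```

```bash
python3 -m inch '[[[0,-4,2],0],[[0,-4,2],0],[[-3,-4,2],0],[[-3,-4,2],0],[[-2,-4,0],0],[[0,-5,0],0],[[0,0,0],0],[[0,0,0],0]]'; python3 - <<'E'
from h import *
c=imaging.capture("wrist"); p=c["pixels"]; print(bot.get_obs()["tool_pos"]); np.savez("w7.npz",**c)
cv2.imwrite("pics/w7.png",cv2.resize(p,(800,600),interpolation=cv2.INTER_CUBIC)[:,:,::-1])
E
```

```text
time_s: 33.28
tool_pos: [0.549, 0.1309, 0.3098]
orientation: [[-0.0, 0.002, -1.0], [-0.0, -1.0, -0.002], [-1.0, 0.0, 0.0]]
wrist_force: [0.3, 0.6, -0.0]
width: 0.0327
[0.54913038 0.13036064 0.30987002]
```

View pics/w7.png

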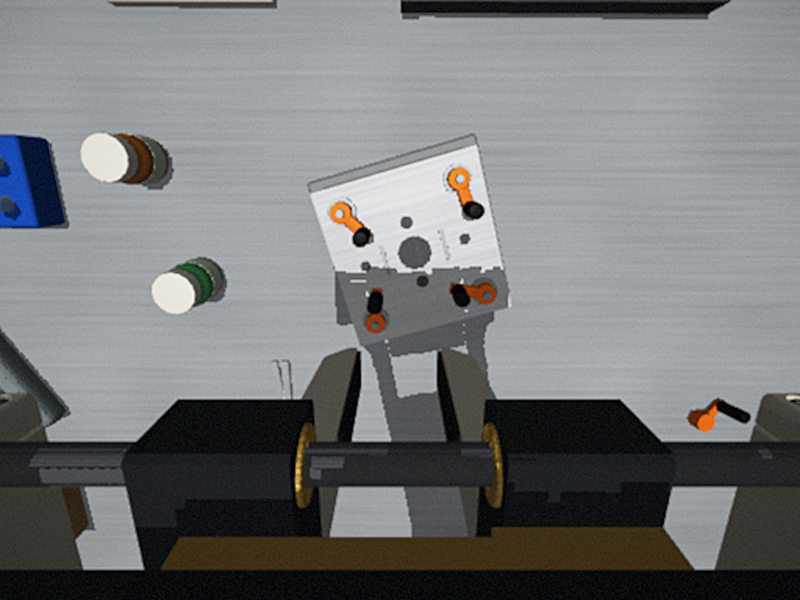

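```bash
python3 - <<'E'
from h import *
c=dict(np.load("w7.npz")); p=c["pixels"]
cv2.imwrite("pics/w7c.png",cv2.resize(p[90:225,195:330],None,fx=4.4,fy=4.4,interpolation=cv2.INTER_CUBIC)[:,:,::-1])
E
```

```text
(no output)
```

View pics/w7c.png

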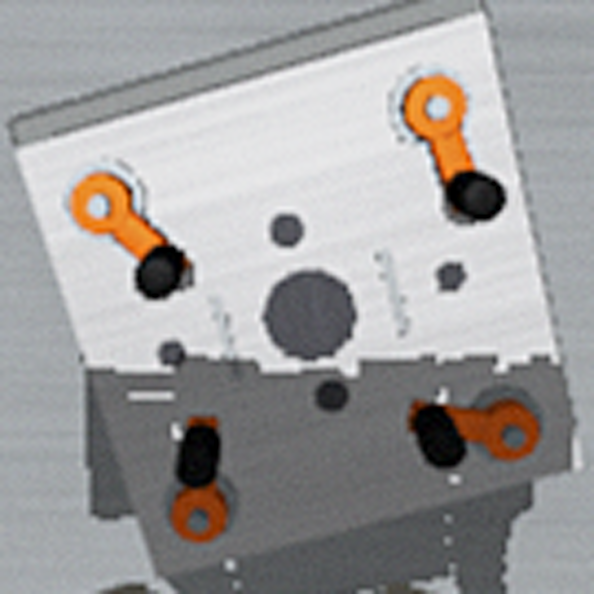

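```bash
python3 - <<'E'
from h import *
c=dict(np.load("w7.npz"))
f=lambda p,z: onz(c,(195+(p[0]-1.7)/4.4,90+(p[1]-1.7)/4.4),z)
# hub top centre, grip top disc centre (crop px)
for k,h,g in (("C",(99,204),(158,275)),("A",(513,435),(443,444)),("D",(437,106),(480,197)),("B",(199,518),(197,464))):
    a=f(h,.0823);b=f(g,.1163);v=b-a;print(k,a[:2].round(4),b[:2].round(4),np.hypot(*v[:2]).round(4),np.degrees(np.arctan2(v[1],v[0])).round(1))
E
```

```text
C [0.594  0.1827] [0.5759 0.161 ] 0.0282 -129.9
A [0.5163 0.0432] [0.5229 0.0725] 0.03 77.2
D [0.6249 0.0741] [0.5993 0.065 ] 0.0272 -160.3
B [0.4857 0.1516] [0.5162 0.15  ] 0.0305 -3.0
```

```bash
python3 -c "
from workcell import bot
o=bot.get_obs();print(o['time_s'],o['wrist_force'],o['tool_pos']);print(bot.sign_off())"
```

```text
33.325 [ 0.44485825 -0.31558892 -0.90668248] [0.54913038 0.13036064 0.30987002]
the job is handed in; nothing more can be done
None
```

All four crank nuts are tightened and the job was handed in at 33.3 s, with the gripper open and well above the canister. The order was crosswise: the nut nearest the green jar, then its diagonal opposite, then the other two.

**Tightening:** each nut ran at about 3–5 N at the grip and came firm after 185–200° of turn, when the force jumped to 8–10 N. I then nipped each one further, to about 11–12.5 N. That works out at about 0.10–0.18 rad (6–10°) past firm, inside the tight range of 0.05–0.42.

**Last checks:**
- **Lid and bench:** the final pictures show all four cranks turned about half a turn. By eye the lid looks level, and the other things I could see on the bench are where they were. I did not measure the lid's height.
- **Crank angles:** for three nuts, the picture readings match the tool readings at release to within about 1–5°.
- **One disagreement:** the first nut reads about 6° less turned in the pictures than by the tool. The grip may have slid slightly between the pads, or it may be measuring error. Its force reading still puts it at about 0.1 rad past firm, so I left it alone.

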